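# Hold the tray sealer's service key turned

### The arm

A 6-joint arm with a two-finger parallel gripper is mounted at the origin on the work surface. World frame = base frame: x ahead of the robot, y to its left, z up, the work surface at z = 0. Lengths are in m, angles in rad, forces in N, time in s.
With the tool pointing down it reaches from about 0.35 to 0.8 m from the base axis. Payload 7.3 kg.
Tool frame: the origin (TCP) lies between the finger pads; the fingertips stand 25 mm ahead of it and the grasp point (between the pads) lies 6 mm ahead of it (r.tip_extent is the distance from the TCP to the fingertips, in m); z points along the fingers, y is the direction in which the jaws open and shut (so a half turn about z gives the same grasp; the last joint's range is limited). The gripper opens to 85 mm and grips with 20 to 120 N. Pads are 22 mm wide; open, the fingers measure 114 mm over their backs; the gripper's body (76 mm by 85 mm) begins 54 mm behind the grasp point. The pads swing forward as they close: fully open they stand 13 mm farther back than shut.
Start: joints at [-1.365, 0.342, 1.524, -0, 1.275, -0.146], TCP at [0.181, -0.493, 0.256] pointing down, gripper open.
Joint ranges: [-2.53, 2.53], [-0.77, 2.02], [0.04, 2.7], [-1, 4.14], [0.28, 2.66], [-3.11, 3.11]. Speed limits (rad/s): [2.57, 2.57, 3.14, 3.14, 3.14, 3.14].

### API

Orientations are given as a unit quaternion [x, y, z, w].
In Python, from workcell import r, command_gripper, optics gives the robot as it stands. The module is installed in compiled form; this text tells all that it offers. Calls block until the motion is done:
- r.reach(position, orientation): joint-space move of the TCP to a pose.
- r.move_straight(position, orientation=None, speed=0.15, max_force=None): straight line of the TCP; orientation=None keeps the orientation; speed is the mean speed in m/s. With max_force (N) it stops when the force on the tool has changed by that much, and returns True; else False.
- r.movej(angles): joint-space move.
- command_gripper(opening, force=None): finger opening in m; force is the grip in N (None keeps the last); returns when the fingers have stopped.
- r.hold(seconds).
- r.solve_ik(position, orientation): joint angles nearest the present ones, or None.
- r.read_state(): the state.
- optics.get_image(name): name is "scene" or "side" or "wrist"; returns (picture, depth): 480x640x3 uint8, red, green, blue; 480x640 float32, m along the optical axis (not along the pixel's ray), 0 where there is no reading.
- optics.camera_model(name): a dict with "K" (3x3 intrinsics, pixels), "k1" (the pictures are not rectified: a ray, as slopes to the right and down, at radius r is drawn at 1 + k1 r^2 times it, then the intrinsics apply), "R" (3x3) and "t" (3): a world point X has camera coordinates R X + t; the wrist camera has in their place "tool_from_camera" (4x4, takes a point from camera to tool coordinates, whose origin is the TCP and whose axes are the flange's). Camera axes: x right, y down, z forward; pixel columns grow to the right and rows downward; lengths in m; the calibration is good to about 2 mm. A picture is of the moment at which its call begins: read the wrist's pose just before it. camera_model takes no time and is no camera call.
A pose or a line that the arm cannot do raises r.PlanningError and nothing moves.
- r.finish_job(): hands the job in, once; it reports no verdict.
The state is a dict: "time_s": time; "joint_positions": joint angles; "dq": joint speeds; "tau": joint torques, N m; "eef_pos": TCP position; "eef_rot": TCP orientation; "contact_force": force on the tool from outside, world axes, zero at the start; "torque": the same for the moment, N m; "grip_width": finger opening in m.
Only numpy, scipy, OpenCV 4.12 (cv2) and the standard library are available. Lean on these libraries where they do the work, as an engineer would, in place of code of your own. Each camera call takes 0.05 s, during which the arm holds its last target.

### The job

Slide the service key out from under the lips of its keeper, push it straight down into the keyhole on top of the white console, working it past the sticky pins until its shoulder sits fully home, and then turn it a quarter turn clockwise (seen from above) to its stop. The lock springs back, so finish while still gripping the key and holding it turned and fully in. Leave everything else on the table where it stands.

Things in the scene. Friction and masses are not known exactly. Their poses are not given: they have to be found in the camera images.
- key: Upright service key, 92 mm tall, about 100 g. Origin: centre of its lower tip; z up to the bow, x along the width of bit and bow; half-turn symmetric. From the tip: bit 22 mm wide (x), 7 thick (y), 20 tall, rounded lower edge; neck 7 mm round to 36 mm; round collar (shoulder) 30 mm across, 36 to 42 mm; stem 10 mm round to 60 mm; flat black bow to 92 mm
- key_shoulder (a point): point on the key's axis at the underside of its collar, 36 mm above the tip; axes as the key
- key_bow (a point): where to grip: point on the key's axis in its flat bow, 78 mm above the tip. The bow is 30 mm wide (key x) and 10 mm thick (key y, grip across it), from 60 to 92 mm above the tip
- key_keeper: Fixed aluminium block 64 mm long (own x), 62 wide (y), 56.5 tall, left or right of the robot, yawed. Origin: centre of its underside, z up. The key stands on its 6 mm floor in a channel 10 mm wide along x (its x along the keeper's), at own x +2 to +8 mm, collar under two lips, so it cannot be lifted there (2.5 mm of play). The +x end is closed, the -x end, roughly towards the robot, is open
- keeper_exit (a point): point on the keeper's open -x end, own x -32 mm, at lip-top height (56.5 mm); axes as the keeper. The lips (underside 50.5 mm high, 14 mm gap between them for the stem) reach from own x -14 to +32 mm of the keeper's origin. Slide the key level along own -x until its axis is at or past this point, where its collar is free, and lift
- console: Fixed white console box 140 mm (x) x 120 mm (y) x 88 mm tall with a steel lock plate 58 mm square whose top is 92 mm high; may stand left or right of the robot and be yawed. Origin at the centre of its underside, z up
- keyhole (a point): centre of the keyhole's mouth in the lock plate's top, 92 mm high, 15 mm towards own -x from the console's centre; axes as the console. Slot 25 mm long (own x), 10 mm wide (y), 3 mm chamfer. The plate is fixed, 12 mm thick: the key can turn only when its shoulder is within 4 mm of the plate. Fully home the shoulder rests on the plate, tip 36 mm deep
- lock_pins (a point): point in the lock midway between its two sticky spring pins, 23.5 mm below the mouth; axes as the console. The pins stick into the plug's slot (24 x 9 mm, below the plate) from either side, 7 mm off the axis, at 19.5 and 27.5 mm deep, and catch the tip just above. They give way to a firm downward push of 5 to 20 N; rocking the key a few degrees about its axis eases it a little
- plug (a joint): turn of the lock's plug (rad): 0 at rest, grows clockwise seen from above, stop at 1.60. A spring drives it back: about 0.03 N m at 0, 0.16 N m at the stop. The key has about 0.1 rad of play in it, so turn the key slightly more than a quarter turn
- tray_a: black open food tray 170 x 120 x 35 mm, a bystander; origin at the centre of its underside
- tray_b: a second black open food tray 170 x 120 x 35 mm, a bystander; origin at the centre of its underside
- sauce_bottle: brown glass bottle, 56 mm across, 150 mm tall, a bystander; origin at the centre of its underside
- spice_jar: jar, 52 mm across, 75 mm tall, a bystander that stands between the console and the keeper; origin at the centre of its underside
- tape_roll: empty ring of a roll, 84 mm across, 22 mm tall, lying flat, a bystander nearer the robot; origin at the centre of its underside
- mixing_bowl: steel bowl, 150 mm across, 60 mm tall, a bystander; origin at the centre of its underside
- spatula: spatula lying flat, a bystander; origin at the middle of its length, underside
- tub: white plastic tub, 84 mm across, 60 mm tall, a bystander; origin at the centre of its underside

How it is judged:
By the outcome, as a careful person would: the job done as asked, in the order asked, and still so for the second after the job is handed in, while the arm keeps its last pose, push and grip.
It also fails if it takes over 54 s, if anything falls off the work surface, if the arm or the gripper's body presses on something with over 40 N, if the wrist force passes 120 N, or if a joint passes its speed limit or range.

## Working session

There is one attempt and no reset: what is moved stays moved. The work goes in short steps, each a Python script; the robot and the scene stay as the last script left them, time stands still between calls to the robot, and variables do not carry over. Pictures are saved under pics/ and viewed, and the job is handed in when it is done.

```bash
mkdir -p pics; ls; python3 - <<'E'
from workcell import r, command_gripper, optics
import cv2,numpy as np
s=r.read_state(); print(s)
for n in ["scene","side","wrist"]:
    im,d=optics.get_image(n); cv2.imwrite(f"pics/{n}0.png",im[...,::-1]); np.save(f"pics/{n}0_d.npy",d)
    m=optics.camera_model(n); print(n,m)
E
```

```text
pics
{'time_s': 0.0, 'joint_positions': array([-1.36499327e+00,  3.42695266e-01,  1.52499005e+00, -1.40191404e-05,
        1.27537813e+00, -1.45993599e-01]), 'dq': array([ 0.00122818, -0.00032245, -0.00044555, -0.00126291,  0.00032153,
        0.00033695]), 'tau': array([-1.57485909e-03, -4.33688092e+01, -2.46014947e+01, -3.98751063e-04,
        7.87369878e-03,  5.45038191e-06]), 'eef_pos': array([ 0.18085601, -0.49249654,  0.25564958]), 'eef_rot': array([ 9.84569111e-01,  1.74994641e-01, -2.86900013e-05, -7.34868177e-04]), 'contact_force': array([ 0.93738201,  0.10107083, -0.17068991]), 'torque': array([ 0.00103947, -0.02260068,  0.0155171 ]), 'grip_width': 0.08566465684455246}
scene {'K': array([[479.03658821,   0.        , 313.03807456],
       [  0.        , 479.03658821, 240.81912909],
       [  0.        ,   0.        ,   1.        ]]), 'k1': -0.12509326302182422, 'R': array([[-0.12308142,  0.99239263, -0.00279781],
       [ 0.81445045,  0.09940051, -0.5716555 ],
       [-0.5670286 , -0.07263885, -0.82048898]]), 't': array([ 0.03813611, -0.43330094,  1.44228982])}
side {'K': ar
[... 242 characters left out ...]
-0.08309265, -0.7313569 , -0.67691409],
       [ 0.10013899,  0.66969717, -0.73585181]]), 't': array([-0.58179393,  0.10206677,  1.2195624 ])}
wrist {'K': array([[381.64646188,   0.        , 315.13523291],
       [  0.        , 381.64646188, 237.94103124],
       [  0.        ,   0.        ,   1.        ]]), 'k1': -0.012221310341668377, 'tool_from_camera': array([[-4.40330463e-04, -9.51245975e-01, -3.08432976e-01,
         7.92997012e-02],
       [ 9.99999392e-01, -1.07027799e-04, -1.09754942e-03,
         2.74211716e-04],
       [ 1.01102856e-03, -3.08433271e-01,  9.51245444e-01,
        -1.17789367e-01],
       [ 0.00000000e+00,  0.00000000e+00,  0.00000000e+00,
         1.00000000e+00]])}
```

View pics/scene0.png

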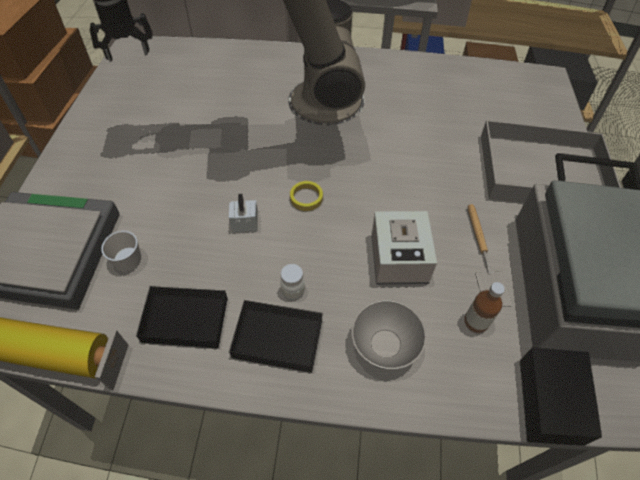

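View pics/side0.png

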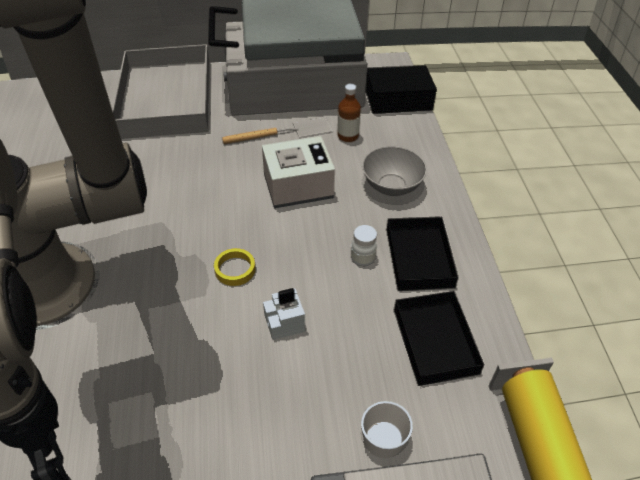

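View pics/wrist0.png

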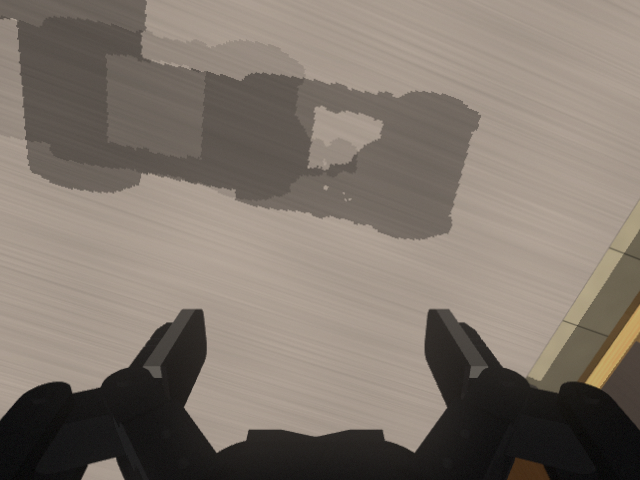

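The scene view shows the keeper at about (243,215) with the black bow at (241,202), the console at (403,245) with its keyhole at about (405,231), and the jar at (292,280). The side view shows the keeper at about (285,312) and the keyhole at about (291,157). I'll get a rough location from these two views.

```bash
cat > h.py <<'E'
import numpy as np, cv2
from scipy.spatial.transform import Rotation as Ro
from workcell import r, command_gripper, optics
def cam(name, state=None):
    m=optics.camera_model(name)
    if name=="wrist":
        T=np.eye(4);T[:3,:3]=Ro.from_quat(state["eef_rot"]).as_matrix();T[:3,3]=state["eef_pos"]
        T=T@np.array(m["tool_from_camera"]); R=T[:3,:3].T; t=-R@T[:3,3]
    else: R,t=np.array(m["R"]),np.array(m["t"])
    return dict(K=np.array(m["K"]),k1=m["k1"],R=R,t=t)
def rays(c,px):
    px=np.atleast_2d(np.float64(px))
    n=cv2.undistortPoints(px[:,None],c["K"],np.array([c["k1"],0,0,0,0.]))[:,0]
    # undistortPoints iterates
    d=np.c_[n,np.ones(len(n))]
    return -c["R"].T@c["t"], d@c["R"]      # origin, world dirs (unit depth)
def onplane(c,px,z):
    o,d=rays(c,px); return o+d*((z-o[2])/d[:,2])[:,None]
def proj(c,X):
    X=np.atleast_2d(X)
    p,_=cv2.projectPoints(X[:,None],cv2.Rodrigues(c["R"])[0],c["t"],c["K"],np.array([c["k1"],0,0,0,0.])); return p[:,0]
def tri(cs,pxs):
    A=np.zeros((3,3));b=np.zeros(3);L=[]
    for c,p in zip(cs,pxs):
        o,d=rays(c,p);d=d[0]/np.linalg.norm(d[0]);P=np.eye(3)-np.outer(d,d);A+=P;b+=P@o;L.append((o,P))
    X=np.linalg.solve(A,b); return X,[np.linalg.norm(P@(X-o)) for o,P in L]
def down(yaw):  # tool z down, tool x at world yaw
    M=np.array([[np.cos(yaw),np.sin(yaw),0],[np.sin(yaw),-np.cos(yaw),0],[0,0,-1]])
    return Ro.from_matrix(M).as_quat()
def snap(name,tag):
    s=r.read_state(); im,d=optics.get_image(name); c=cam(name,s)
    cv2.imwrite(f"pics/{tag}.png",im[...,::-1]); np.savez(f"pics/{tag}.npz",d=d,**c); return im,d,c
E
python3 - <<'E'
from h import *
a,b=cam("scene"),cam("side")
for n,p,q in [("bow",(241,202),(287,296)),("keyhole",(405,231),(291,157)),("jar",(292,271),(365,233))]:
    print(n,tri([a,b],[p,q]))
s=cv2.imread("pics/scene0.png")[150:310,200:460]; t=cv2.imread("pics/side0.png")[120:350,200:400]
cv2.imwrite("pics/sc.png",cv2.resize(s,None,fx=3,fy=3)); cv2.imwrite("pics/si.png",cv2.resize(t,None,fx=2.6,fy=2.6))
E
```

```text
bow (array([ 0.49404409, -0.14597572,  0.07760883]), [np.float64(0.0005371735302566998), np.float64(0.0005371735302566555)])
keyhole (array([0.53605135, 0.23273502, 0.083801  ]), [np.float64(0.00024411744064050436), np.float64(0.00024411744064059654)])
jar (array([ 0.66258235, -0.0019504 ,  0.07206789]), [np.float64(0.001897861177268792), np.float64(0.0018978611772689016)])
```

View pics/sc.png

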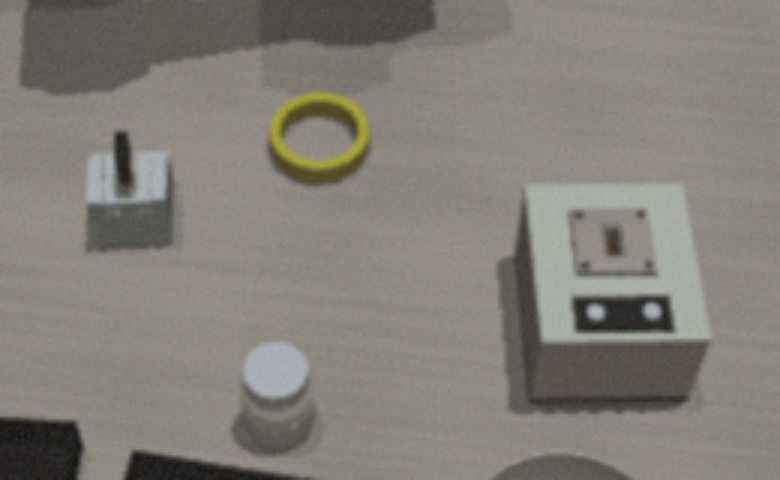

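View pics/si.png

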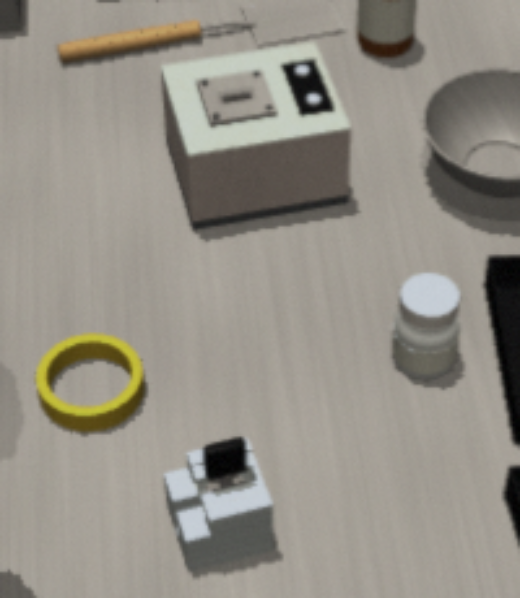

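```bash
python3 - <<'E'
from h import *
q=down(np.pi-0.1)
for i,p in enumerate([(0.47,-0.10,0.24),(0.49,-0.19,0.27)]):
    print(r.solve_ik(p,q)); r.reach(p,q); snap("wrist",f"k{i}"); s=r.read_state(); print(s["time_s"],s["eef_pos"],s["joint_positions"])
E
```

```text
[-3.69311697e-01  2.75657923e-01  1.66771112e+00 -4.44089210e-16
  1.19822361e+00 -1.84010802e+00]
1.975 [ 0.46995986 -0.10074355  0.24000451] [-3.70686386e-01  2.75829304e-01  1.66745618e+00 -2.06544365e-04
  1.19821071e+00 -1.83966005e+00]
[-5.15795280e-01  3.32482771e-01  1.49930843e+00 -4.44089210e-16
  1.30980145e+00 -1.98659161e+00]
2.5 [ 0.48947077 -0.1902155   0.26949172] [-5.16825628e-01  3.32777574e-01  1.50031018e+00  3.11576655e-04
  1.30985023e+00 -1.98605382e+00]
```

View pics/k0.png

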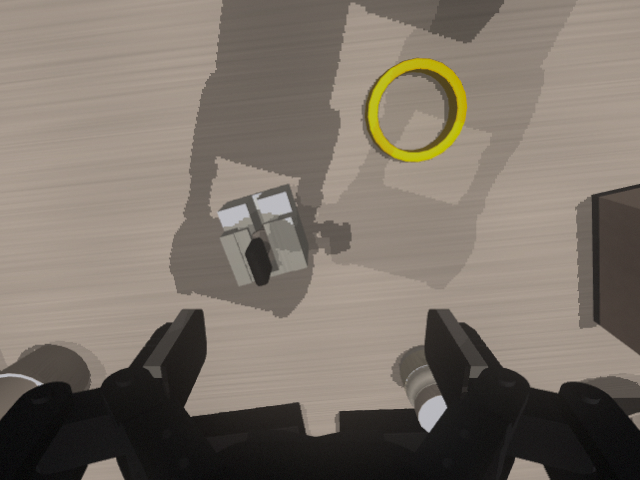

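View pics/k1.png

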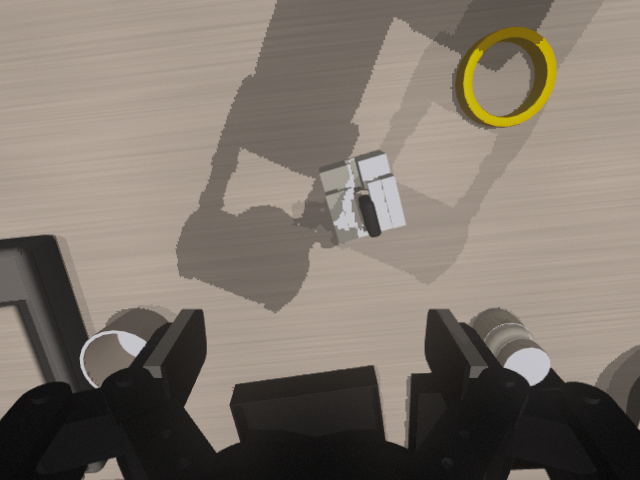

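k0: the keeper is at about (263,235) with the black bow from (250,240) to (265,285). k1: the keeper is at about (362,197) with the bow at about (369,215). The open end points up the image, towards the robot. I'll zoom in.

```bash
python3 - <<'E'
import cv2,numpy as np
a=cv2.imread("pics/k0.png")[175:295,205:325]; b=cv2.imread("pics/k1.png")[140:250,305:415]
a=cv2.resize(a,(400,400),interpolation=cv2.INTER_CUBIC); b=cv2.resize(b,(400,400),interpolation=cv2.INTER_CUBIC)
cv2.imwrite("pics/kz.png",np.hstack([a,b]))
E
```

```text
(no output)
```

View pics/kz.png

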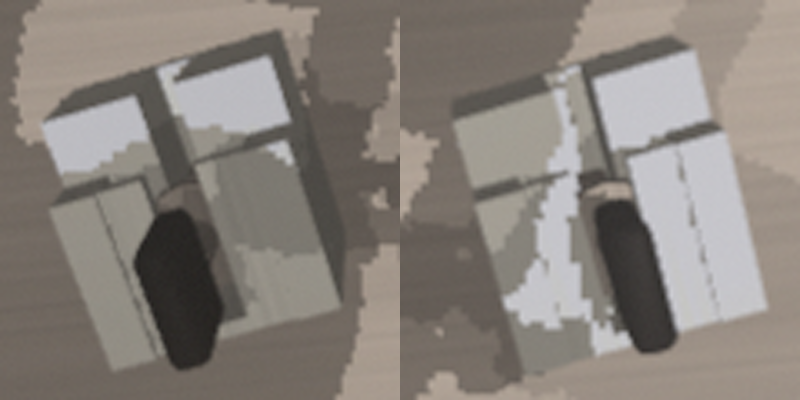

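```bash
python3 - <<'E'
from h import *
c=[dict(np.load(f"pics/k{i}.npz")) for i in (0,1)]
L=np.float64([(48,207),(293,140),(342,308),(112,371)]);R=np.float64([(475,200),(724,130),(768,308),(523,378)])
P=[]
for l,q in zip(L,R):
    X,e=tri(c,[(205+.3*l[0]-.35,175+.3*l[1]-.35),(305+.275*(q[0]-400)-.36,140+.275*q[1]-.36)]);P.append(X);print(X.round(4),np.round(e,4))
P=np.array(P); print("z",P[:,2].mean())
l1=P[2]-P[1];l2=P[3]-P[0];w1=P[1]-P[0];w2=P[2]-P[3]
for v in(l1,l2): print("len",np.linalg.norm(v),"yaw",np.arctan2(v[1],v[0]))
for v in(w1,w2): print("wid",np.linalg.norm(v),"yaw-90",np.arctan2(v[1],v[0])-np.pi/2)
# planar at z=.0565 per view
for k,(o,s,pts) in enumerate([((205,175),.3,L),((305-400*.275,140),.275,R)]):
    Q=onplane(c[k],pts*s+np.array(o)-.35,.0565); m=Q.mean(0)
    v=(Q[2]+Q[3]-Q[0]-Q[1]);w=Q[1]+Q[2]-Q[0]-Q[3]
    print(k,m,np.linalg.norm(v)/2,np.linalg.norm(w)/2,np.arctan2(v[1],v[0]),np.arctan2(w[1],w[0])-np.pi/2)
E
```

```text
[ 0.4786 -0.1809  0.0591] [0.0001 0.0001]
[ 0.4694 -0.1194  0.0524] [0.0004 0.0004]
[ 0.513  -0.1117  0.0588] [0.0001 0.0001]
[ 0.5257 -0.1732  0.0561] [0.0001 0.0001]
z 0.05657842824914221
len 0.044712478518185744 yaw 0.17515436559389874
len 0.04774230614486908 yaw 0.16186973754374837
wid 0.06260051091208166 yaw-90 0.14931130167630724
wid 0.06293326762714185 yaw-90 0.2035109836084259
0 [ 0.4968934  -0.14638296  0.0565    ] 0.04622706513684736 0.06303686902492939 0.1701093541834603 0.17792155442358526
1 [ 0.49663459 -0.14641133  0.0565    ] 0.04667360080105101 0.062392498659296684 0.1809071061177273 0.18288903500856413
```

```bash
python3 - <<'E'
from h import *
c=[dict(np.load(f"pics/k{i}.npz")) for i in (0,1)]
pts=[];rois=[(205,175,120,120),(305,140,110,110)]
for i,(x,y,w,h) in enumerate(rois):
    g=cv2.imread(f"pics/k{i}.png")[y:y+h,x:x+w].max(2); m=(g<62).astype(np.uint8)
    n,l,s,ce=cv2.connectedComponentsWithStats(m); j=[k for k in range(1,n) if s[k,4]>60]; print([(s[k].tolist(),ce[k].round(1).tolist()) for k in j])
q=down(np.pi)
for i,p in enumerate([(0.51,0.19,0.25),(0.49,0.26,0.29)]):
    r.reach(p,q); snap("wrist",f"c{i}"); s=r.read_state(); print(s["time_s"],s["eef_pos"],s["joint_positions"])
a=cv2.imread("pics/c0.png");b=cv2.imread("pics/c1.png")
X=np.array([.536,.233,.092]);o=[]
for i,im in enumerate((a,b)):
    u,v=proj(dict(np.load(f"pics/c{i}.npz")),X)[0].astype(int); print(u,v)
    u=max(u,100);v=max(v,75);cr=im[v-75:v+75,u-75:u+75];print(u-75,v-75,cr.shape);o.append(cv2.resize(cr,(400,400),interpolation=cv2.INTER_CUBIC))
cv2.imwrite("pics/cz.png",np.hstack(o))
E
```

```text
[([41, 63, 26, 48, 827], [53.7, 86.0])]
[([54, 55, 21, 42, 426], [63.5, 75.6])]
3.9667 [0.51035952 0.18896278 0.25007587] [ 2.13937610e-01  3.82090710e-01  1.48131745e+00 -3.59158737e-04
  1.27801360e+00 -1.35534642e+00]
4.4417 [0.490153   0.25918514 0.28970177] [ 3.48464009e-01  3.73936800e-01  1.38291711e+00 -5.54713706e-04
  1.38529007e+00 -1.22156829e+00]
371 256
296 181 (150, 150, 3)
284 261
209 186 (150, 150, 3)
```

View pics/c0.png

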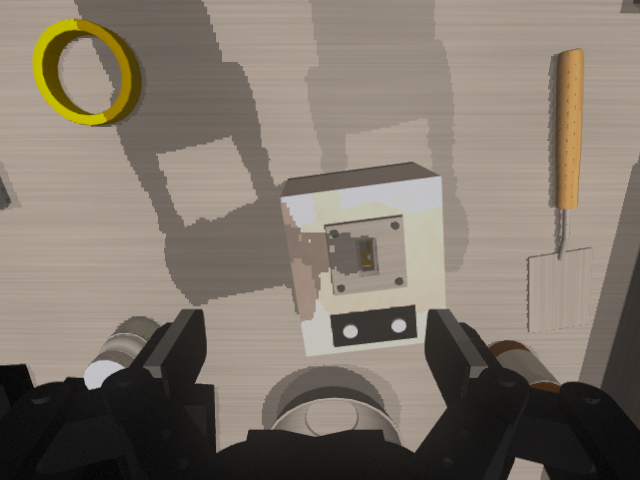

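View pics/cz.png

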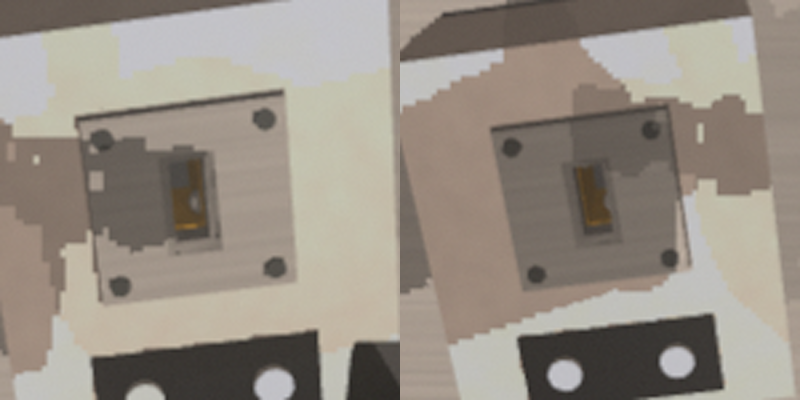

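c0 shows the lock plate, slot at about (367,256) and screws. I triangulate the four screws, the plate corners and the slot's chamfer corners from the zoomed pair.

```bash
python3 - <<'E'
from h import *
c=[dict(np.load(f"pics/c{i}.npz")) for i in (0,1)]
S={"screw":([(102,140),(264,118),(275,267),(120,286)],[(512,147),(651,129),(670,258),(536,274)]),
"plate":([(78,122),(284,96),(297,279),(104,303)],[(491,131),(667,111),(690,268),(524,290)]),
"slot":([(161,156),(213,150),(220,246),(170,254)],[(564,162),(604,157),(620,239),(579,247)])}
for n,(L,R) in S.items():
    L=np.float64(L)*.375+[296,181]-np.array([.3,.3]);R=(np.float64(R)-[400,0])*.375+[209,186]-np.array([.3,.3])
    P=[];E=[]
    for l,q in zip(L,R): X,e=tri(c,[l,q]);P.append(X);E.append(e[0])
    P=np.array(P);print(n,"tri mean",P.mean(0).round(4),"z",P[:,2].round(4),"err",np.round(E,4))
    for k,px in enumerate((L,R)):
        Q=onplane(c[k],px,.092);v=Q[2]+Q[3]-Q[0]-Q[1];w=Q[1]+Q[2]-Q[0]-Q[3]
        print("  ",k,Q.mean(0).round(4),np.linalg.norm(v)/2,np.linalg.norm(w)/2,"yaw",np.arctan2(v[1],v[0]),np.arctan2(w[1],w[0])-np.pi/2)
# bow height
k=[dict(np.load(f"pics/k{i}.npz")) for i in (0,1)]
print("bow c",tri(k,[(205+53.7,175+86.0),(305+63.5,140+75.6)]))
E
```

```text
screw tri mean [0.537  0.2294 0.0912] z [0.0906 0.0908 0.0916 0.0916] err [0.0002 0.     0.     0.0001]
   0 [0.5368 0.2293 0.092 ] 0.04611283841798017 0.04612395433659704 yaw 0.1323565648864068 0.13613192721423673
   1 [0.5366 0.2295 0.092 ] 0.04621741578691673 0.04609813800584443 yaw 0.12776957116987658 0.13185701723379095
plate tri mean [0.5367 0.2295 0.0905] z [0.0893 0.0909 0.0916 0.0904] err [0.0002 0.0001 0.0001 0.0001]
   0 [0.5362 0.2294 0.092 ] 0.056885395657986636 0.05797632639094005 yaw 0.14059585559746005 0.13205559953663326
   1 [0.5361 0.2297 0.092 ] 0.05706098429210607 0.05769072486405569 yaw 0.13622545291396204 0.13070736477713685
slot tri mean [0.5359 0.2294 0.0926] z [0.091  0.0973 0.0924 0.0896] err [0.     0.     0.0001 0.0001]
   0 [0.5361 0.2295 0.092 ] 0.03023282654892702 0.01484473129332426 yaw 0.11777958607763157 0.14550673769593847
   1 [0.536  0.2293 0.092 ] 0.030191874077366343 0.013771924499202708 yaw 0.14357302681653591 0.170465417716259
bow c (array([ 0.49509344, -0.14720512,  0.08123544]), [np.float64(9.65197983027131e-05), np.float64(9.65197983026988e-05)])
```

```bash
cat >> h.py <<'E'
KO=np.array([.4879,-.1480]);KY=.178; HO=np.array([.5363,.2294]);HY=.133
def kp(x): return KO+x*np.array([np.cos(KY),np.sin(KY)])
def st(): 
    s=r.read_state(); print(round(s["time_s"],2),"p",s["eef_pos"].round(4),"F",s["contact_force"].round(1),"M",s["torque"].round(2),"w",round(s["grip_width"],4),"q6",s["joint_positions"][5].round(3)); return s
E
python3 - <<'E'
from h import *
q=down(np.pi+KY); p=kp(.006)
r.reach([*p,.17],q); command_gripper(.05,30); st()
print(r.move_straight([*p,.090],q,speed=.08,max_force=8)); st()
snap("wrist","g0")
command_gripper(0,30); st(); r.hold(.1); st(); snap("wrist","g1")
E
```

```text
6.45 p [ 0.4939 -0.1467  0.17  ] F [-1.6 -0.2 -0.3] M [-0.    0.03  0.01] w 0.0501 q6 -2.187
False
7.6 p [ 0.4941 -0.1471  0.0905] F [-0.6  0.4  1. ] M [-0.05 -0.05  0.03] w 0.0501 q6 -2.187
8.08 p [ 0.4939 -0.1469  0.0902] F [-0.4  0.2  1.9] M [0.11 0.03 0.04] w 0.0094 q6 -2.187
8.18 p [ 0.494  -0.1469  0.0902] F [0.6 0.8 1.9] M [ 0.18  0.02 -0.04] w 0.0096 q6 -2.187
```

View pics/g1.png

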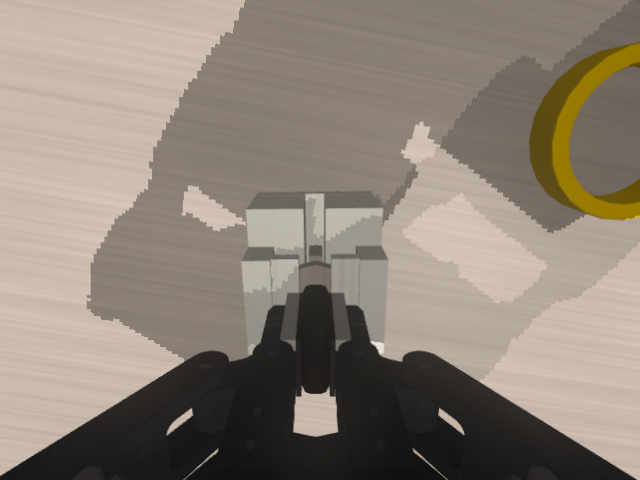

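The bow is gripped centred: the jaws and bow are at about (316,340), and the keeper is square in the image. Next I slide it out in steps, watching the forces.

```bash
python3 - <<'E'
from h import *
q=down(np.pi+KY)
command_gripper(0,90); s=st()
p=s["eef_pos"].copy(); z=p[2]+.001
r.move_straight([p[0],p[1],z],q,speed=.02,max_force=10); st()
d=np.array([np.cos(KY),np.sin(KY)])
for dx in (.012,.045):
    print(r.move_straight([p[0]-dx*d[0],p[1]-dx*d[1],z],q,speed=.04,max_force=15)); st()
snap("wrist","s0")
E
```

```text
8.45 p [ 0.494  -0.147   0.0903] F [-0.7  0.4  5.5] M [ 0.31  0.08 -0.02] w 0.0086 q6 -2.187
8.7 p [ 0.4937 -0.1469  0.0909] F [-0.1  0.1 -0.6] M [-0.03 -0.02 -0.09] w 0.0089 q6 -2.187
False
9.15 p [ 0.482  -0.1492  0.0913] F [ 0.9  0.4 -1. ] M [-0.01  0.01 -0.01] w 0.0086 q6 -2.201
False
10.12 p [ 0.4499 -0.155   0.0913] F [ 0.   0.4 -0.5] M [-0.01 -0.03 -0.01] w 0.0089 q6 -2.242
```

View pics/s0.png

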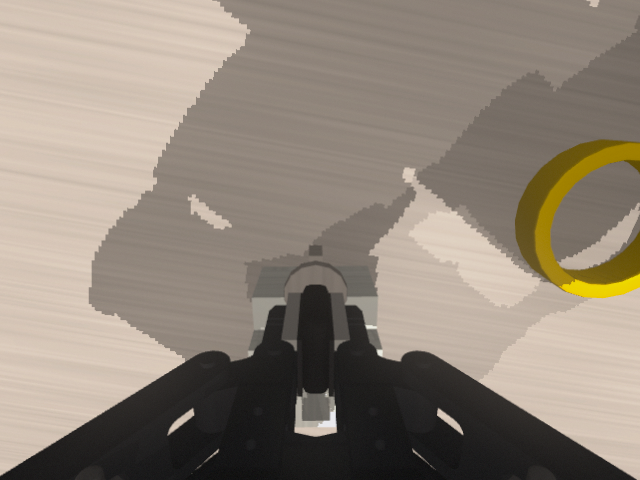

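```bash
python3 - <<'E'
from h import *
q=down(np.pi+KY)
p=st()["eef_pos"].copy()
print(r.move_straight([p[0],p[1],.13],q,speed=.1,max_force=12)); st()
print(r.move_straight([p[0],p[1],.215],q,speed=.2)); st()
qh=down(np.pi+HY)
r.reach([*HO,.215],qh); s=st()
for n in ("wrist","scene","side"): snap(n,"l_"+n)
X=np.r_[HO,.17]
o=[]
for n in("scene","side"):
    u,v=proj(cam(n),X)[0].astype(int);print(n,u-60,v-60);o.append(cv2.resize(cv2.imread(f"pics/l_{n}.png")[v-60:v+60,u-60:u+60],(400,400),interpolation=cv2.INTER_CUBIC))
cv2.imwrite("pics/lz.png",np.hstack(o))
E
```

```text
10.18 p [ 0.4499 -0.155   0.0913] F [-0.8  0.1 -1.6] M [ 0.02 -0.03  0.01] w 0.0086 q6 -2.242
False
10.71 p [ 0.4498 -0.1548  0.1298] F [-0.3 -0.4 -1.4] M [ 0.03  0.04 -0.03] w 0.0088 q6 -2.242
False
11.28 p [ 0.4494 -0.1546  0.2138] F [-0.2  0.8 -1.7] M [ 0.01 -0.01 -0.02] w 0.009 q6 -2.242
12.75 p [0.5365 0.2283 0.2147] F [-0.8 -0.3 -1.5] M [-0.03  0.01 -0.01] w 0.0092 q6 -1.431
scene 349 146
side 230 67
```

View pics/l_wrist.png

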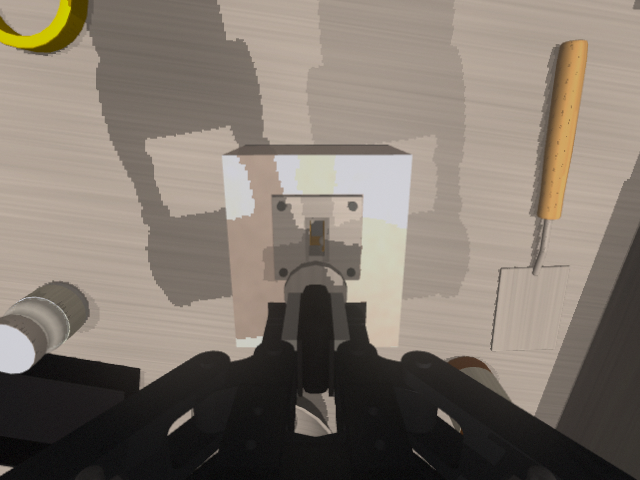

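View pics/lz.png

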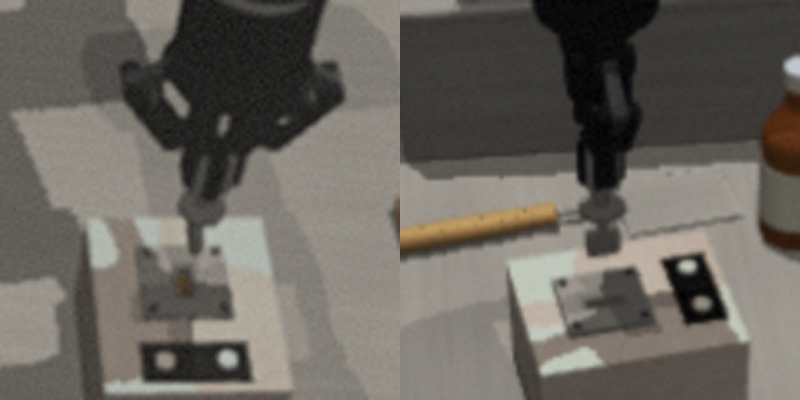

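The wrist view shows the collar's near edge at about (316,263) and the slot ahead at (317,237). The zooms show the key hanging straight, with its tip at about (196,252) in the scene zoom and (602,255) in the side zoom. I'll compute the key's offset in the hand.

```bash
python3 - <<'E'
from h import *
w=dict(np.load("pics/l_wrist.npz")); s=r.read_state(); T=Ro.from_quat(s["eef_rot"]).as_matrix();p=s["eef_pos"]
print("tilt",Ro.from_quat(s["eef_rot"]).as_matrix()[:,2])
im=cv2.imread("pics/l_wrist.png"); print(im[250:292:2,316].mean(1).round())
X=onplane(w,[(316,262.5)],p[2]-.048)[0]; print("collar edge tool",T.T@(X-p))
for z in (.048,.084):
    for ox in (-.004,0,.004): print(z,ox,proj(w,p+T@np.array([ox+(.015 if z<.05 else .011),0,z])))
f=.3
a,b=cam("scene"),cam("side")
for nm,A,B in [("tip",(196,252),(602,255)),("collar",(202,210),(602,210))]:
    X,e=tri([a,b],[(349+f*A[0]-.35,146+f*A[1]-.35),(230+f*(B[0]-400)-.35,67+f*B[1]-.35)])
    print(nm,X,e,"tool",T.T@(X-p))
cv2.imwrite("pics/lw.png",cv2.resize(im[180:320,246:386],(560,560),interpolation=cv2.INTER_CUBIC))
E
```

```text
tilt [ 3.73681613e-05 -1.83281950e-04 -9.99999983e-01]
[72. 73. 70. 94. 99. 89. 68. 73. 98. 98. 99. 98. 97. 98. 96. 95. 97. 71.
 36. 37. 34.]
collar edge tool [0.01340623 0.00044853 0.04799974]
0.048 -0.004 [[315.03561223 267.29215743]]
0.048 0 [[315.03748803 259.30327952]]
0.048 0.004 [[315.03939131 251.20166966]]
0.084 -0.004 [[315.00358697 249.40224992]]
0.084 0 [[315.00496577 242.64123457]]
0.084 0.004 [[315.00636171 235.80120479]]
tip [0.53635577 0.23308213 0.12184089] [np.float64(0.0012622164754889627), np.float64(0.0012622164754890932)] tool [-0.00035076  0.00496386  0.09320168]
collar [0.53621995 0.2296942  0.16280684] [np.float64(0.00011033769535414004), np.float64(0.00011033769535415675)] tool [0.00022643 0.00161514 0.05223636]
```

View pics/lw.png

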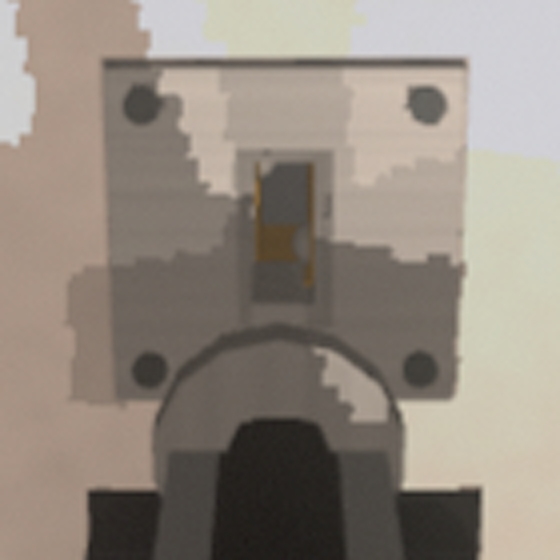

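```bash
python3 - <<'E'
from h import *
w=dict(np.load("pics/l_wrist.npz")); s=st(); T=Ro.from_quat(s["eef_rot"]).as_matrix();p=s["eef_pos"]
f=lambda u,v:(246+u/4-.4,180+v/4-.4)
for nm,P in [("slot",[(236,150),(334,150),(333,322),(241,322)]),("plate",[(105,64),(466,64),(455,397),(114,397)]),("screw",[(141,104),(427,104),(421,369),(150,369)])]:
    Q=onplane(w,[f(*a) for a in P],.0918); m=Q.mean(0); v=Q[2]+Q[3]-Q[0]-Q[1]; print(nm,m.round(4),"tool",(T.T@(m-p)).round(4),np.arctan2(v[1],v[0]))
print("collar y tool",T.T@(onplane(w,[f(278.5,430)],p[2]-.042)[0]-p))
E
```

```text
12.9 p [0.5367 0.2281 0.215 ] F [-0.  -0.6 -1.3] M [-0.01 -0.02 -0.04] w 0.0083 q6 -1.431
slot [0.5362 0.2295 0.0918] tool [0.0003 0.0014 0.1232] 0.14409568970991796
plate [0.536  0.2293 0.0918] tool [0.0005 0.0012 0.1232] 0.1299811923608573
screw [0.5367 0.2293 0.0918] tool [-0.0002  0.0012  0.1232] 0.1381710479710663
collar y tool [3.67266032e-03 8.56032526e-05 4.19999367e-02]
```

```bash
python3 - <<'E'
from h import *
qh=down(np.pi+.134); tgt=np.array([.5356,.2292]); cmd=tgt.copy()
r.move_straight([*cmd,.182],qh,speed=.06); r.hold(.2); s=st()
cmd+=tgt-s["eef_pos"][:2]
r.move_straight([*cmd,.180],qh,speed=.03); r.hold(.15); s=st()
print(cmd, r.move_straight([*cmd,.160],qh,speed=.02,max_force=6)); st()
np.save("cmd.npy",cmd); snap("wrist","i0");snap("side","i0s")
E
```

```text
13.8 p [0.5358 0.2293 0.1824] F [-0.6  0.6 -0.9] M [ 0.01 -0.01 -0.  ] w 0.0089 q6 -1.432
14.2 p [0.5354 0.2291 0.1801] F [-0.7 -0.3 -0.4] M [-0.07 -0.06 -0.01] w 0.009 q6 -1.432
[0.53540102 0.22910745] False
15.35 p [0.5355 0.2291 0.1601] F [-0.1 -0.7 -1. ] M [0.02 0.02 0.  ] w 0.0088 q6 -1.432
```

View pics/i0.png

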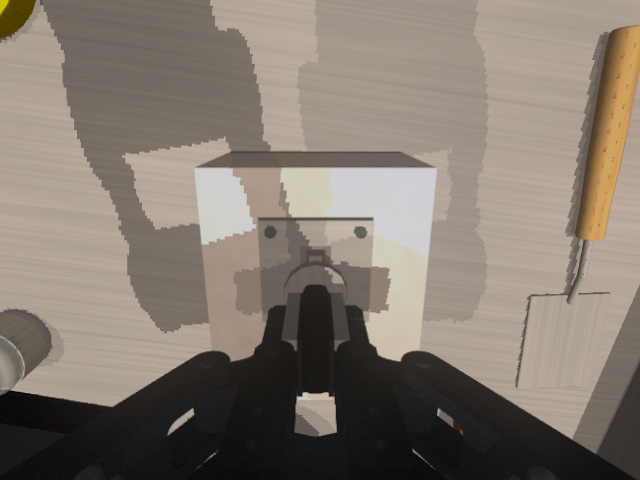

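The key is entering cleanly with no side load, with the collar at (316,275) in line with the slot. Now I push it past the pins.

```bash
python3 - <<'E'
from h import *
qh=down(np.pi+.134); cmd=np.load("cmd.npy")
for z,f in ((.153,28),(.146,28),(.1415,28)):
    print(z,r.move_straight([*cmd,z],qh,speed=.015,max_force=f)); st()
E
```

```text
0.153 False
16.07 p [0.536  0.2286 0.1534] F [ 1.8 -3.4  2.9] M [-0.94 -0.4  -0.03] w 0.0087 q6 -1.432
0.146 False
16.68 p [0.536  0.2298 0.1466] F [ 2.  -2.2  4.8] M [-0.21 -0.37 -0.07] w 0.0084 q6 -1.432
0.1415 False
17.13 p [0.5358 0.2297 0.1414] F [3.3 0.9 1.5] M [ 0.18 -0.69 -0.11] w 0.0089 q6 -1.432
```

```bash
python3 - <<'E'
from h import *
st();snap("wrist","j0");snap("side","j0s");snap("scene","j0c")
X=np.r_[HO,.13];o=[]
for n,t in(("scene","j0c"),("side","j0s")):
    u,v=proj(cam(n),X)[0].astype(int);o.append(cv2.resize(cv2.imread(f"pics/{t}.png")[v-50:v+50,u-50:u+50],(400,400),interpolation=cv2.INTER_CUBIC));print(u-50,v-50)
cv2.imwrite("pics/jz.png",np.hstack(o))
cv2.imwrite("pics/jw.png",cv2.resize(cv2.imread("pics/j0.png")[200:340,246:386],(560,560),interpolation=cv2.INTER_CUBIC))
E
```

```text
17.13 p [0.5358 0.2297 0.1414] F [3.3 0.9 1.5] M [ 0.18 -0.69 -0.11] w 0.0089 q6 -1.432
356 168
240 91
```

View pics/jz.png

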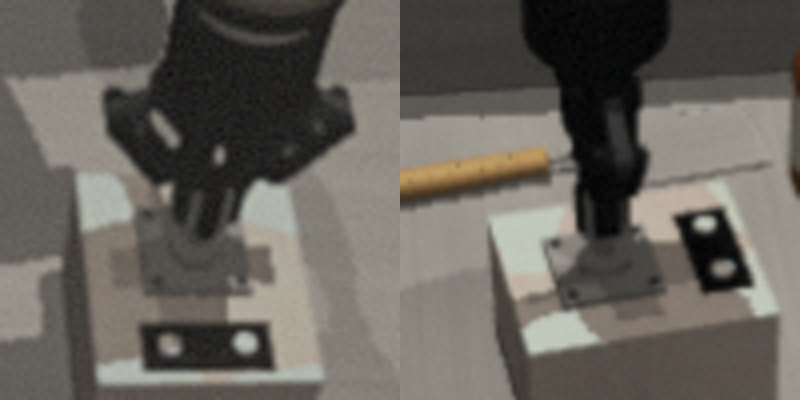

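View pics/jw.png

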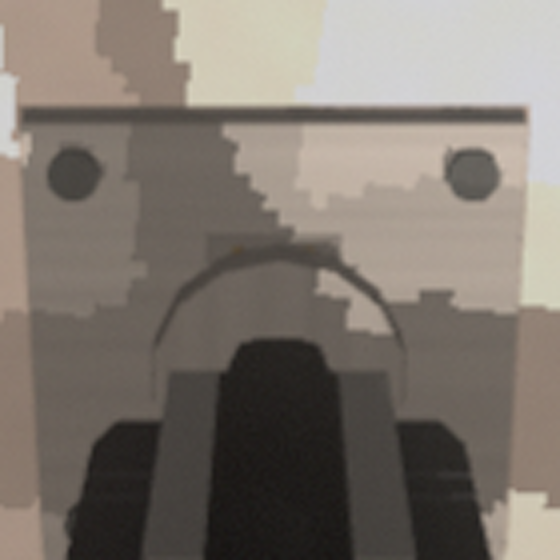

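The collar sits on the plate, unchanged in the hand (edge at row ~262, was ~260). I'll seat it with a firm push, then turn.

```bash
python3 - <<'E'
from h import *
qh=down(np.pi+.134); cmd=np.load("cmd.npy")
print(r.move_straight([*cmd,.136],qh,speed=.01,max_force=15)); s=st()
r.hold(.2); s=st(); np.save("seat.npy",s["eef_pos"])
E
```

```text
True
17.62 p [0.5357 0.2296 0.1405] F [-0.3  0.4  4.2] M [-0.01  0.11 -0.06] w 0.0085 q6 -1.432
17.82 p [0.5357 0.2296 0.1405] F [-2.3 -0.4  4.9] M [-0.09  0.5  -0.1 ] w 0.009 q6 -1.432
```

```bash
python3 - <<'E'
from h import *
qh=down(np.pi+.134); cmd=np.load("cmd.npy"); ax=np.array([.5362,.2294])
def go(dy,z,f=None,sp=.05):
    a=np.pi+.134-dy; tc=ax+.0006*np.array([np.cos(a),np.sin(a)])
    return r.move_straight([*tc,z],down(a),speed=sp,max_force=f)
print(r.move_straight([*cmd,.1380],qh,speed=.01,max_force=25)); r.hold(.1); s=st(); 
z=.1385
for d in (.15,.3,.45):
    print(d,go(d,z)); s=st(); print(Ro.from_quat(s["eef_rot"]).as_euler("xyz").round(3))
snap("wrist","t0")
E
```

```text
False
18.38 p [0.5357 0.2296 0.1404] F [-3.3  0.9 18.4] M [ 0.08  0.77 -0.08] w 0.009 q6 -1.432
0.15 False
18.68 p [0.5358 0.2294 0.1404] F [-3.  -2.1 17. ] M [-0.29  0.54 -0.09] w 0.0086 q6 -1.281
[3.141e+00 2.000e-03 3.125e+00]
0.3 False
18.98 p [0.5358 0.2294 0.1404] F [-2.  -1.1 16.4] M [-0.28  0.52 -0.08] w 0.0088 q6 -1.131
[3.141e+00 2.000e-03 2.975e+00]
0.45 False
19.28 p [0.5359 0.2295 0.1405] F [-1.9 -2.1 15.4] M [-0.32  0.55 -0.02] w 0.0087 q6 -0.981
[3.141e+00 2.000e-03 2.825e+00]
```

View pics/t0.png

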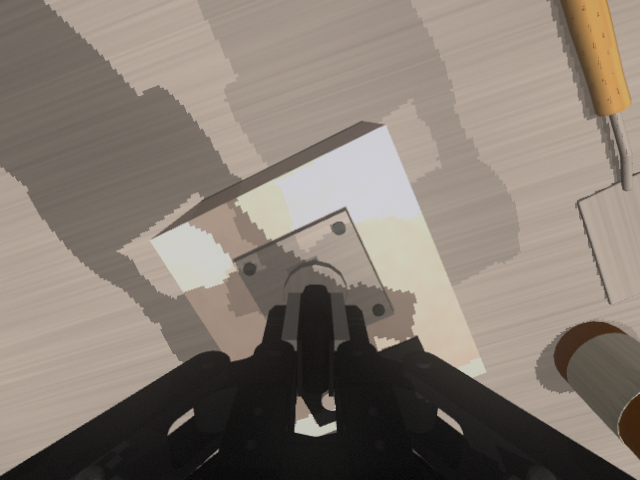

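The bow turns with the jaws (still in line at column 316) and the collar stays down. I'll continue the turn.

```bash
python3 - <<'E'
from h import *
ax=np.array([.5362,.2294])
def go(dy,z,f=None,sp=.05):
    a=np.pi+.134-dy; tc=ax+.0006*np.array([np.cos(a),np.sin(a)])
    return r.move_straight([*tc,z],down(a),speed=sp,max_force=f)
for d in (.7,.95,1.2,1.4,1.5,1.6,1.66,1.72):
    go(d,.1383); s=st()
r.hold(.3); st(); snap("wrist","t1"); snap("side","t1s")
E
```

```text
19.73 p [0.5359 0.2296 0.1404] F [-2.9 -0.8 16.9] M [-0.34  0.65 -0.04] w 0.0088 q6 -0.731
20.13 p [0.536  0.2297 0.1404] F [-2.6 -1.5 16.5] M [-0.34  0.61  0.  ] w 0.0089 q6 -0.481
20.53 p [0.5361 0.2298 0.1404] F [-2.9 -2.4 17.3] M [-0.36  0.65 -0.04] w 0.0087 q6 -0.231
20.88 p [0.5362 0.2299 0.1404] F [-2.5 -1.5 16.7] M [-0.38  0.68  0.05] w 0.0087 q6 -0.031
21.13 p [0.5363 0.2299 0.1404] F [-4.2 -1.5 17.5] M [-0.36  0.67  0.04] w 0.0092 q6 0.069
21.38 p [0.5363 0.2299 0.1404] F [-3.3 -1.8 17.3] M [-0.34  0.67  0.02] w 0.0091 q6 0.169
21.63 p [0.5364 0.2299 0.1405] F [-3.3 -2.4 16.7] M [-0.36  0.62  0.05] w 0.0089 q6 0.229
21.88 p [0.5364 0.2299 0.1405] F [-3.9 -1.8 17. ] M [-0.35  0.65  0.05] w 0.0089 q6 0.289
22.18 p [0.5364 0.2299 0.1404] F [-2.7 -2.4 17.6] M [-0.36  0.69  0.04] w 0.0089 q6 0.289
```

View pics/t1.png

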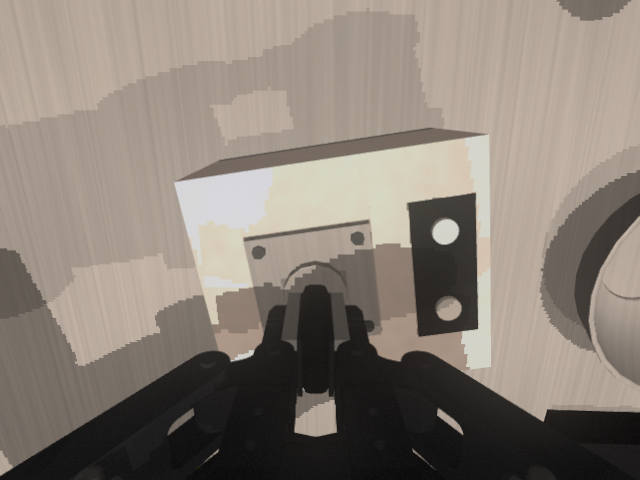

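Torque has risen only along the spring so far and there's no clear stop yet. I'll go slightly further, averaging the torque.

```bash
python3 - <<'E'
from h import *
ax=np.array([.5362,.2294])
def avg():
    L=[]
    for _ in range(8): r.hold(.02); L.append(r.read_state()["torque"][2])
    return np.mean(L)
print("mz",avg())
def go(dy,z,f=None,sp=.05):
    a=np.pi+.134-dy; tc=ax+.0006*np.array([np.cos(a),np.sin(a)])
    return r.move_straight([*tc,z],down(a),speed=sp,max_force=f)
for d in (1.76,1.80,1.84,1.88):
    go(d,.1383); m=avg(); s=st(); y=Ro.from_quat(s["eef_rot"]).as_matrix()[:2,0]
    print(d,"mz",m.round(3),"turned",(np.pi+.134-np.arctan2(y[1],y[0])).round(3),"tau6",s["tau"][5].round(3))
    if m>.3: break
snap("wrist","t2")
E
```

```text
mz 0.03489332268144574
22.8 p [0.5364 0.2299 0.1404] F [-3.6 -0.5 17.4] M [-0.35  0.67  0.38] w 0.0087 q6 0.328
1.76 mz 0.41 turned 1.759 tau6 0.404
```

View pics/t2.png

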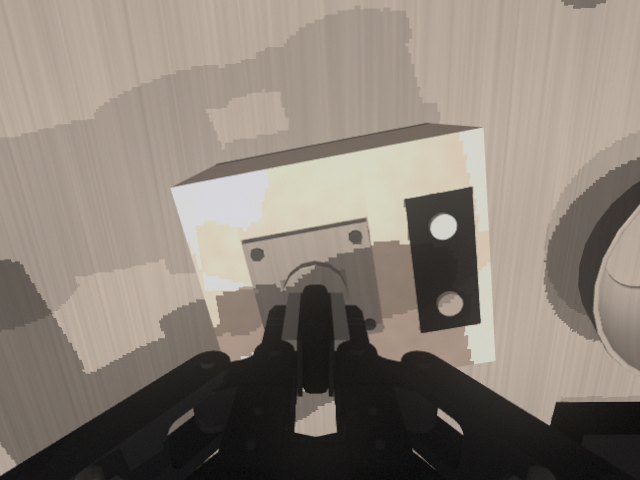

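The stop is clear: mz jumped from 0.035 to 0.41 N m at 1.76 rad of turn, with 17 N of down push. A last check of steadiness and the bystanders, then I hand in.

```bash
python3 - <<'E'
from h import *
r.hold(.5); st(); snap("scene","f")
a=cv2.imread("pics/scene0.png");b=cv2.imread("pics/f.png"); cv2.imwrite("pics/fd.png",np.hstack([cv2.resize(b,(400,300)),cv2.resize(cv2.absdiff(a,b),(400,300))]))
E
```

```text
23.35 p [0.5364 0.2299 0.1404] F [-3.9 -1.9 17.5] M [-0.32  0.67  0.43] w 0.0088 q6 0.328
```

View pics/fd.png

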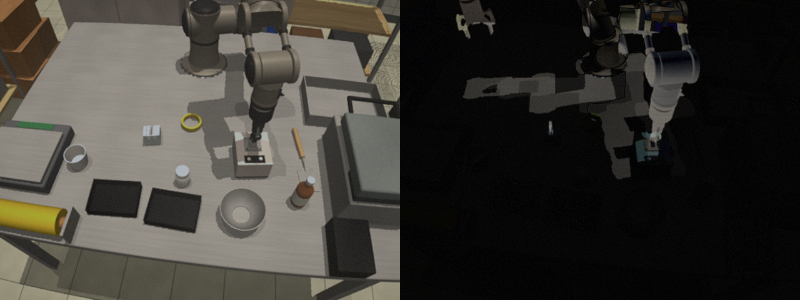

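Between the first and last scene pictures, only the arm, its shadows, the key and the light on the console differ. No bystander has moved.

```bash
python3 - <<'E'
from h import *
r.finish_job(); st()
E
```

```text
the job is handed in; nothing more can be done
the job is handed in; nothing more can be done
```

I slid the key out of its keeper, pushed it past the pins until its shoulder was home, and turned it clockwise to the stop. I handed the job in at about 23.4 s, still gripping, pushing and holding it turned.

- **Fully home:** under about 17 N of down push the TCP stopped at z = 0.1404 m. I expected 0.140 m from the grip height.
- **At the stop:** at 1.76 rad of tool turn the resisting torque jumped from 0.035 to 0.41 N m, and it read 0.43 N m half a second later. I inferred the stop from this torque; the plug angle itself could not be read.
- **Grip:** the finger opening stayed at about 8.8 mm and the bow stayed in line with the jaws in every wrist picture.
- **Bystanders:** comparing the first and last scene pictures showed none had moved.
- **Weaker readings:**
  - The scene and side cameras placed the hanging key's tip about 5 mm to one side and 9 mm low. I did not use that reading; the wrist view was used instead, and the key went in without side load.
  - The pins showed only about 5 N at the step ends, at the low end of the expected 5 to 20 N.

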